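# Turn the divider of the wide log binder in the steriliser room

## Robot

A 7-joint arm with a two-finger parallel gripper is mounted at the origin on the work surface. World frame = base frame: x ahead of the robot, y to its left, z up, the work surface at z = 0. Lengths are in m, angles in rad, forces in N, time in s.
With the tool pointing down it reaches from about 0.35 to 0.9 m from the base axis. Payload 8.1 kg.
Tool frame: the origin (TCP) lies on the centre line of the jaws, within the pads' length; the fingertips stand 14 mm ahead of it and the grasp point (between the pads) lies 5 mm behind it; y points along the fingers, x is the direction in which the jaws open and shut, and the axes are right-handed (so a half turn about y gives the same grasp; the last joint's range is limited). The gripper opens to 92 mm and grips with 3 to 60 N. Pads are 19 mm wide; open, the fingers measure 130 mm over their backs; the gripper's body (75 mm by 190 mm) begins 47 mm behind the grasp point.
Start: joints at [1.08, 0.434, 0.025, 1.573, -0.012, 1.134, -0.075], TCP at [0.236, -0.579, 0.241] pointing down, gripper open.
Joint ranges: [-2.62, 2.62], [-0.44, 2.09], [-1.27, 1.32], [0.08, 2.57], [-1.32, 4.46], [0.12, 2], [-2.74, 2.74]. Speed limits (rad/s): [2.22, 2.22, 3.01, 3.01, 3.14, 3.14, 3.14].

## Interface

Orientations are given as a rotation vector (axis times angle).
In Python, from cell import manip gives the robot as it stands. Calls block until the motion is done:
- manip.move_to(position, orientation): joint-space move of the TCP to a pose.
- manip.move_straight(position, orientation=None, velocity=0.15, guard=None): straight line of the TCP; orientation=None keeps the orientation; velocity is the mean speed in m/s. With guard (N) it stops when the force on the tool has changed by that much, and returns True; else False.
- manip.movej(angles): joint-space move.
- manip.grip(opening, effort=None): opening from 0.0 (shut) to 1.0 (fully open); effort is the grip in N (None keeps the last); returns when the fingers have stopped.
- manip.sleep(seconds).
- manip.ik(position, orientation): joint angles nearest the present ones, or None.
- manip.sense(): the state.
- manip.read_camera(name): name is "scene" or "top"; returns (picture, depth): 384x512x3 uint8, red, green, blue; 384x512 float32, m along the optical axis (not along the pixel's ray), 0 where there is no reading.
- manip.camera_model(name): a dict with "K" (3x3 intrinsics, pixels), "pose" (4x4, takes a point from camera to world coordinates). Camera axes: x right, y down, z forward; pixel columns grow to the right and rows downward; lengths in m; the calibration is good to about 2 mm. A picture is of the moment at which its call begins. camera_model takes no time and is no camera call.
A pose or a line that the arm cannot do raises manip.Unreachable and nothing moves.
- manip.finish_job(): hands the job in, once; it reports no verdict.
The state is a dict: "time": time; "joint_pos": joint angles; "qvel": joint speeds; "effort": joint torques, N m; "ee_pos": TCP position; "tool_rot": TCP orientation; "wrist_force": force on the tool from outside, world axes, zero at the start; "ft_torque": the same for the moment, N m; "opening": opening from 0.0 (shut) to 1.0 (fully open).
Only numpy, scipy, OpenCV 4.12 (cv2) and the standard library are available. Lean on these libraries where they do the work, as an engineer would, in place of code of your own. Each camera call takes 0.05 s, during which the arm holds its last target.

## Task

The steriliser run is over: on the bench lie two small open ring binders. In the wide one with three rings, turn the stiff tabbed divider leaf right over the rings until it lies flat on the other side with its back face up, then let go. Leave the leaf of the narrow two-ring binder lying where it is.

Things in the scene. Friction and masses are not known exactly. Their poses are not given: they have to be found in the camera images.
- wide_binder: Wide open ring binder with three steel rings, fixed on the bench; dark covers 194 mm across the rings, 152 mm along them. Origin on the bench under the middle ring; x across the rings, from the leaf's starting side to its end side; y along the row of rings; z up. The leaf turns about a line parallel to y, 26 mm above the origin. Rings reach 44 mm high, the sheets on both sides 24 mm.
- wide_leaf_tab (a point): Grip point, mid-thickness on the tab in the middle of the wide leaf's free edge: 106 mm from the turning axis, 26 mm above the bench when flat. The tab is 30 mm wide along the rings, 6 mm thick, and stands out 85 to 121 mm from the axis. Pinched across its 30 mm width it can pivot between the fingers, which may point down all the way over. Axes: the binder's at angle 0; they turn with the leaf.
- wide_leaf (a joint): Angle of the wide binder's leaf about the ring axis, rad: 0 flat on the starting (binder -x) side, 1.57 upright, 3.14 flat on the other (+x) side, back face up. The leaf is a stiff pale plastic plate 3 mm thick, 140 mm along the rings, reaching 85 mm from the axis, about 60 g. It turns easily and falls by its own weight to the side it leans to.
- narrow_leaf (a joint): Angle of the leaf in the narrow binder (two rings; covers 154 mm across the rings, 97 mm along them; leaf 85 mm along the rings, reaching 65 mm, its tab 101 mm from the axis), rad: 0 flat as it starts, and to be left so. The two binders may swap places from run to run.

How it is judged:
At the end, for the whole second after the job is handed in: The wide binder's leaf has been turned right over the rings and lies at rest within 0.19 rad (11 degrees) of flat on the other side, back face up; the narrow binder's leaf lies within 0.15 rad of flat on its starting side (value of joint wide_leaf above 2.95 rad and velocity of joint wide_leaf between -0.1 and 0.1 rad/s and value of joint narrow_leaf below 0.15 rad); the robot touches nothing.
It fails at once if the narrow binder's leaf is lifted by more than 0.35 rad (20 degrees) (value of joint narrow_leaf above 0.35 rad).
It also fails if it takes over 42 s, if anything falls off the work surface, if the arm or the gripper's body presses on something with over 40 N, if the wrist force passes 120 N, or if a joint passes its speed limit or range.

## Working session

There is one attempt and no reset: what is moved stays moved. The work goes in short steps, each a Python script; the robot and the scene stay as the last script left them, time stands still between calls to the robot, and variables do not carry over. Pictures are saved under pics/ and viewed, and the job is handed in when it is done.

```bash
ls; mkdir -p pics; python3 - <<'E'
from cell import manip
import cv2,numpy as np
for n in("top","scene"):
    p,d=manip.read_camera(n); cv2.imwrite(f"pics/{n}0.png",p[:,:,::-1]); np.savez(f"{n}0.npz",p=p,d=d)
    m=manip.camera_model(n); print(n,np.round(m["K"],1).tolist(),np.round(m["pose"],3).tolist(),d.min(),d.max())
s=manip.sense();print(s)
E
```

```text
pics
top [[438.2, 0.0, 253.0], [0.0, 438.2, 193.0], [0.0, 0.0, 1.0]] [[0.015, -0.993, 0.115, 0.389], [-1.0, -0.016, -0.005, -0.033], [0.007, -0.115, -0.993, 0.945], [0.0, 0.0, 0.0, 1.0]] 0.0 1.8182214
scene [[355.9, 0.0, 254.8], [0.0, 355.9, 191.0], [0.0, 0.0, 1.0]] [[-0.236, 0.717, -0.656, 0.948], [0.972, 0.174, -0.16, 0.087], [-0.0, -0.675, -0.737, 0.532], [0.0, 0.0, 0.0, 1.0]] 0.0 2.4265366
{'time': 0.1, 'joint_pos': array([ 1.08039785,  0.4351438 ,  0.02498941,  1.57399206, -0.01159211,
        1.13398818, -0.07508548]), 'qvel': array([-0.00026868, -0.00188935, -0.00076029, -0.00176211, -0.00051429,
       -0.00059225, -0.00172451]), 'effort': array([ 3.28257724e-03, -6.69129181e+01,  9.87885743e-01, -3.15146470e+01,
       -6.06897078e-02,  3.74309882e-02,  6.20988862e-05]), 'ee_pos': array([ 0.23612534, -0.57821735,  0.24003495]), 'tool_rot': array([-1.36737652,  0.91994055, -0.91792482]), 'wrist_force': array([-0.07007415, -0.77240759,  0.36526594]), 'ft_torque': array([-0.00414113,  0.02989489, -0.03115523]), 'opening': 0.9971609903568608}
```

View pics/top0.png

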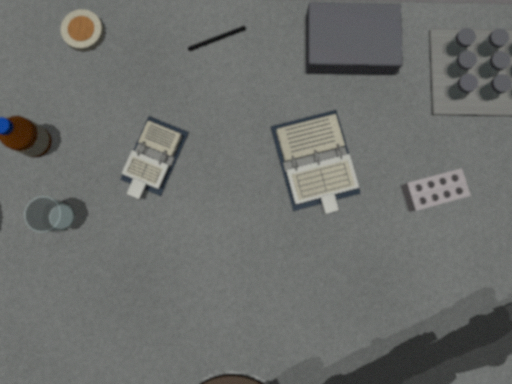

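View pics/scene0.png

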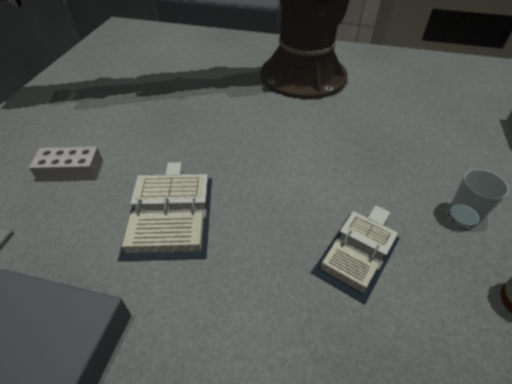

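The top view shows the wide binder at about (316,160) with its tab at (330,203), towards the robot. The narrow binder is at about (155,155). Next I'll measure the wide binder's outline and tab.

```bash
cat > h.py <<'E'
import numpy as np,cv2
from cell import manip
def ray(n,uv,z):
    m=manip.camera_model(n);K,T=m["K"],np.array(m["pose"])
    uv=np.atleast_2d(np.float64(uv)); r=np.c_[uv,np.ones(len(uv))]@np.linalg.inv(K).T@T[:3,:3].T
    o=T[:3,3]; return o+r*((z-o[2])/r[:,2])[:,None]
E
python3 - <<'E'
from h import *
f=np.load("top0.npz");p,d=f["p"],f["d"]
x0,y0,x1,y1=255,95,380,225
c=p[y0:y1,x0:x1]
big=cv2.resize(c[:,:,::-1],None,fx=4.4,fy=4.4,interpolation=cv2.INTER_CUBIC); cv2.imwrite("pics/crop.png",big)
g=c.astype(int); warm=(g[:,:,0]-g[:,:,2]); 
print("bench",p[260,150],"cover",p[200,297],"tab",p[203,330],"leaf",p[160,300])
m=manip.camera_model("top");K,T=m["K"],np.array(m["pose"])
for (u,v) in [(330,204),(328,200),(325,180),(310,128),(316,157),(297,204)]:
    P=T[:3,:3]@(np.linalg.inv(K)@[u,v,1]*d[v,u])+T[:3,3]; print(u,v,P.round(4))
E
```

```text
bench [113 117 114] cover [184 185 175] tab [185 184 179] leaf [130 129 126]
330 204 [ 0.4748 -0.2     0.0275]
328 200 [ 0.4831 -0.1956  0.0285]
325 180 [ 0.5257 -0.1897  0.0272]
310 128 [ 0.6379 -0.1578  0.0275]
316 157 [ 0.5781 -0.173   0.0115]
297 204 [ 0.476  -0.1332  0.0023]
```

View pics/crop.png

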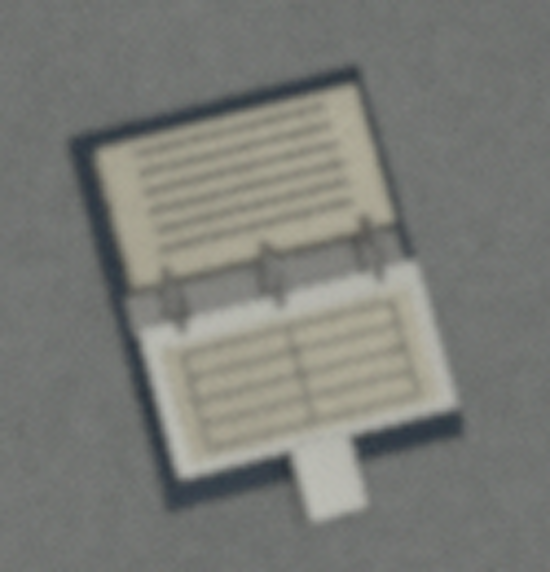

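```bash
python3 - <<'E'
from h import *
f=np.load("top0.npz");p,d=f["p"],f["d"]
x0,y0,x1,y1=255,95,380,225;S=4
g=cv2.resize(p[y0:y1,x0:x1],None,fx=S,fy=S,interpolation=cv2.INTER_CUBIC).astype(int)
def full(q): return (np.float64(q)+.5)/S-.5+[x0,y0]
navy=((g[:,:,2]-g[:,:,0])>10)&(g.sum(2)<290)
ys,xs=np.nonzero(cv2.morphologyEx(navy.astype(np.uint8),cv2.MORPH_OPEN,np.ones((5,5))))
r=cv2.minAreaRect(np.c_[xs,ys].astype(np.float32)); bp=full(cv2.boxPoints(r)); 
for z in(0,.004):
    W=ray("top",bp,z)[:,:2]; e=np.roll(W,-1,0)-W
    print("z",z,"cov",W.round(4).tolist(),"c",W.mean(0).round(4),"len",np.linalg.norm(e,axis=1).round(4),"ang",np.degrees(np.arctan2(e[:,1],e[:,0])).round(1))
# tab: bright
br=(g.sum(2)>480).astype(np.uint8); br[:int((192-y0)*S)]=0
n,l,st,_=cv2.connectedComponentsWithStats(br); 
for i in range(1,n):
    if st[i,4]<1500: continue
    ys,xs=np.nonzero(l==i); print(st[i])
    ii=full(np.c_[xs,ys]); 
    ys2=ii[:,1]; 
# tab part: rows with v>196
    W=ray("top",ii,.029)[:,:2]; np.save("tabpts.npy",W)
m=manip.camera_model("top");K,T=m["K"],np.array(m["pose"])
v,u=np.mgrid[y0:y1,x0:x1];dd=d[y0:y1,x0:x1]
P=(np.stack([u,v,np.ones_like(u)],-1)@np.linalg.inv(K).T*dd[...,None])@T[:3,:3].T+T[:3,3]
np.save("P.npy",P)
h=P[...,2]; print("high",[(a,(h>a).sum()) for a in(.015,.03,.035,.04)])
for a in(.033,):
    q=P[(h>a)&(h<.06)]; 
    print(q[np.argsort(q[:,1])].round(4).tolist()[:40])
E
```

```text
z 0 cov [[0.6477, -0.0732], [0.6915, -0.2209], [0.5026, -0.2698], [0.4608, -0.125]] c [ 0.5757 -0.1722] len [0.1541 0.1952 0.1507 0.1939] ang [ -73.5 -165.5  106.1   15.5]
z 0.004 cov [[0.6466, -0.073], [0.6903, -0.2201], [0.5021, -0.2688], [0.4605, -0.1246]] c [ 0.5749 -0.1716] len [0.1534 0.1944 0.15   0.1931] ang [ -73.5 -165.5  106.1   15.5]
[ 153  388  179   83 5613]
high [(0.015, np.int64(4690)), (0.03, np.int64(394)), (0.035, np.int64(122)), (0.04, np.int64(94))]
[[0.5747, -0.2249, 0.033], [0.5806, -0.2244, 0.0354], [0.5761, -0.2242, 0.0363], [0.5782, -0.2241, 0.0368], [0.5863, -0.2238, 0.0388], [0.5819, -0.2237, 0.0393], [0.584, -0.2236, 0.0397], [0.5764, -0.2224, 0.035], [0.5785, -0.2223, 0.0352], [0.5825, -0.2221, 0.0367], [0.5796, -0.2214, 0.0401], [0.5837, -0.2212, 0.0408], [0.5856, -0.221, 0.0419], [0.5897, -0.2208, 0.043], [0.5874, -0.2207, 0.0436], [0.5915, -0.2206, 0.0443], [0.5919, -0.2189, 0.0425], [0.596, -0.2188, 0.043], [0.5893, -0.2184, 0.0444], [0.5932, -0.2181, 0.0461], [0.6018, -0.218, 0.0364], [0.597, -0.2176, 0.0387], [0.5988, -0.2172, 0.0404], [0.6019, -0.216, 0.0362], [0.4743, -0.201, 0.0335], [0.5625, -0.1756, 0.0362], [0.5603, -0.1756, 0.0362], [0.5661, -0.1751, 0.0396], [0.5703, -0.175, 0.0402], [0.5638, -0.1749, 0.0407], [0.5678, -0.1748, 0.0416], [0.5717, -0.1745, 0.0435], [0.5698, -0.1725, 0.0425], [0.5759, -0.1724, 0.0435], [0.5674, -0.1724, 0.0434], [0.578, -0.1724, 0.0438], [0.5715, -0.1723, 0.0443], [0.5735, -0.1722, 0.0449], [0.5798, -0.1722, 0.0451], [0.5835, -0.1712, 0.038]]
```

```bash
python3 - <<'E'
from h import *
c=np.array([.575,-.172]);a=np.radians(15.7)
X=np.array([np.cos(a),np.sin(a)]);Y=np.array([-X[1],X[0]])
W=np.load("tabpts.npy")-c; B=np.c_[W@X,W@Y]; t=B[B[:,0]<-.089]
print("tab bx",t[:,0].min(),"by",np.percentile(t[:,1],[1,99]))
for lo in np.arange(-.12,-.09,.006):
    s=t[(t[:,0]>lo)&(t[:,0]<lo+.006),1]; print(round(lo,3),s.min().round(4),s.max().round(4))
# same in scene
f=np.load("scene0.npz");p=f["p"].astype(int);S=4
x0,y0,x1,y1=150,150,200,185
g=cv2.resize(f["p"][y0:y1,x0:x1],None,fx=S,fy=S,interpolation=cv2.INTER_CUBIC).astype(int)
ys,xs=np.nonzero(g.sum(2)>420)
W=ray("scene",(np.c_[xs,ys]+.5)/S-.5+[x0,y0],.029)[:,:2]-c; B=np.c_[W@X,W@Y]
for lo in np.arange(-.12,-.08,.006):
    s=B[(B[:,0]>lo)&(B[:,0]<lo+.006),1]
    if len(s): print("sc",round(lo,3),s.min().round(4),s.max().round(4))
print(B[:,0].min())
# down-pose, jaw x along binder Y ; ik
from scipy.spatial.transform import Rotation as R
# tool axes: determine approach axis from current
print(R.from_rotvec(manip.sense()["tool_rot"]).as_matrix().round(3))
E
```

```text
tab bx -0.11953797793118162 by [-0.0115189   0.01393966]
-0.12 -0.0117 0.0142
-0.114 -0.0123 0.0142
-0.108 -0.012 0.0142
-0.102 -0.0116 0.0143
-0.096 -0.0117 0.0142
sc -0.12 -0.0139 0.0134
sc -0.114 -0.014 0.014
sc -0.108 -0.0134 0.0141
sc -0.102 -0.014 0.0145
sc -0.096 -0.0139 0.0141
sc -0.09 -0.0139 0.0141
sc -0.084 -0.0442 0.0551
-0.11862388515058733
[[ 0.378 -0.001  0.926]
 [-0.926  0.001  0.378]
 [-0.001 -1.    -0.   ]]
```

```bash
cat >> h.py <<'E'
from scipy.spatial.transform import Rotation as R
c=np.array([.575,-.172]);a=np.radians(15.7)
X=np.array([np.cos(a),np.sin(a),0]);Y=np.array([-X[1],X[0],0]);Zd=np.array([0,0,-1.])
def ori(s): return R.from_matrix(np.c_[s*Y,Zd,np.cross(s*Y,Zd)]).as_rotvec()
def bp(bx,z,by=.0007): return np.r_[c,0]+bx*X+by*Y+[0,0,z]
DG=.003  # TCP below leaf point
def arc(t,r=.107): return bp(-r*np.cos(t),.026+r*np.sin(t)-DG)
E
python3 - <<'E'
from h import *
for s in(1,-1):
    print(s)
    for q in [bp(-.107,.15)]+[arc(t) for t in np.linspace(0,np.pi,5)]:
        j=manip.ik(q,ori(s)); print(q.round(3),None if j is None else np.round(j,2))
E
```

```text
1
[ 0.472 -0.2    0.15 ] [ 0.84  0.46 -0.73  1.91  0.38  0.91  1.77]
[ 0.472 -0.2    0.023] [ 0.74  0.63 -0.61  2.02  0.58  0.67  1.6 ]
[ 0.502 -0.192  0.099] [ 0.77  0.56 -0.69  1.9   0.47  0.85  1.67]
[ 0.575 -0.171  0.13 ] [ 0.67  0.61 -0.7   1.72  0.46  0.98  1.64]
[ 0.648 -0.151  0.099] [ 0.57  0.74 -0.69  1.57  0.52  1.02  1.58]
[ 0.678 -0.142  0.023] [ 0.52  0.86 -0.67  1.54  0.62  0.96  1.5 ]
-1
[ 0.472 -0.2    0.15 ] [ 0.41  0.36 -0.15  1.95  0.07  0.84 -1.07]
[ 0.472 -0.2    0.023] [ 0.38  0.55 -0.12  2.05  0.12  0.54 -1.11]
[ 0.502 -0.192  0.099] [ 0.37  0.47 -0.14  1.94  0.09  0.75 -1.12]
[ 0.575 -0.171  0.13 ] [ 0.3   0.51 -0.15  1.75  0.09  0.88 -1.18]
[ 0.648 -0.151  0.099] [ 0.24  0.64 -0.14  1.61  0.11  0.91 -1.24]
[ 0.678 -0.142  0.023] [ 0.21  0.76 -0.13  1.57  0.13  0.81 -1.27]
```

s=-1 works well along the whole arc. Now approach and grasp.

```bash
python3 - <<'E'
from h import *
o=ori(-1)
manip.move_to(bp(-.107,.15),o)
manip.grip(.6)
print(manip.move_straight(arc(0),o,velocity=.1,guard=12), manip.sense()["ee_pos"])
manip.grip(0.0,15)
s=manip.sense();print(s["time"],s["opening"]*92,s["ee_pos"],arc(0),s["wrist_force"])
for n in("top","scene"):
    p,d=manip.read_camera(n); cv2.imwrite(f"pics/{n}1.png",p[:,:,::-1])
E
```

```text
False [ 0.47222218 -0.20041285  0.02350892]
4.4833 29.51300558683895 [ 0.47189685 -0.20040108  0.0231097 ] [ 0.47180256 -0.20028036  0.023     ] [-0.08179288 -1.13635187  1.44766772]
```

View pics/scene1.png

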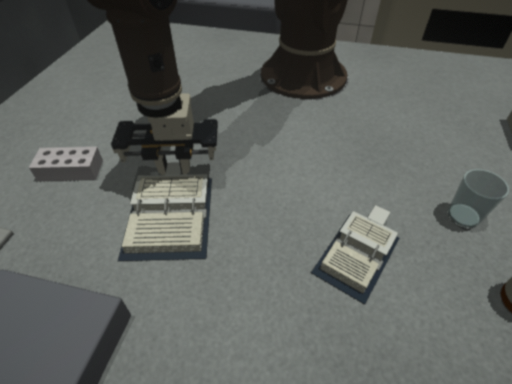

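The fingers hold the tab at about (175,165), and they stopped 29.5 mm apart, which matches the 30 mm tab. Next I'll turn the leaf halfway and check it.

```bash
python3 - <<'E'
from h import *
o=ori(-1)
for t in np.linspace(0,np.pi/2,10)[1:]:
    g=manip.move_straight(arc(t),o,velocity=.08,guard=30); s=manip.sense()
    print(round(t,2),g,s["time"],(s["opening"]*92).round(1),s["wrist_force"].round(1),(s["ee_pos"]-arc(t)).round(4))
    if g: break
for n in("top","scene"):
    p,d=manip.read_camera(n); cv2.imwrite(f"pics/{n}2.png",p[:,:,::-1])
E
```

```text
Traceback (most recent call last):
AttributeError: 'float' object has no attribute 'round'
```

```bash
python3 - <<'E'
from h import *
o=ori(-1)
for t in np.linspace(0,np.pi/2,10)[2:]:
    g=manip.move_straight(arc(t),o,velocity=.08,guard=30); s=manip.sense()
    print(round(t,2),g,s["time"],round(s["opening"]*92,1),s["wrist_force"].round(1),(s["ee_pos"]-arc(t)).round(4))
    if g: break
for n in("top","scene"):
    p,d=manip.read_camera(n); cv2.imwrite(f"pics/{n}2.png",p[:,:,::-1])
E
```

```text
0.35 False 5.35 29.7 [ 0.4 -2.3 -1. ] [-0.0001 -0.0002 -0.    ]
0.52 False 5.7333 29.7 [-1.3 -2.9 -0.1] [-0.0001 -0.0001 -0.    ]
0.7 False 6.1167 29.9 [-1.6 -3.4  2.4] [ 0.0001 -0.0001  0.    ]
0.87 False 6.5 29.9 [-0.3 -3.2  3.9] [ 0.0005 -0.      0.0002]
1.05 False 6.8833 29.9 [ 0.3 -3.2  4.6] [ 0.0005 -0.0001  0.0002]
1.22 False 7.2667 30.2 [ 1.6 -5.4  3.8] [ 0.0005 -0.0001  0.0001]
1.4 False 7.65 30.0 [ 1.2 -4.6  2.2] [ 0.0005 -0.0001  0.    ]
1.57 False 8.0333 30.2 [ 1.3 -4.4  1.1] [ 0.0006 -0.0001 -0.    ]
```

View pics/scene2.png

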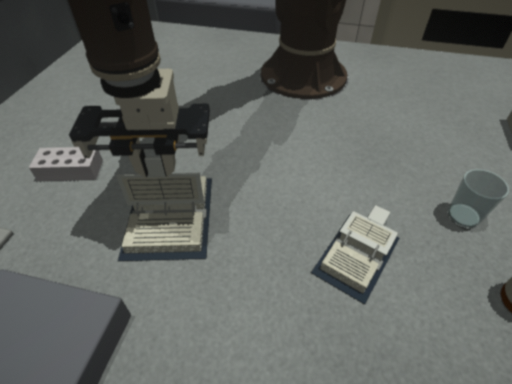

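The leaf stands upright at about (163,190), still held at the tab, and the wrist forces are low. I'll carry on over the rings.

```bash
python3 - <<'E'
from h import *
o=ori(-1)
for t in np.linspace(np.pi/2,np.pi,10)[1:]:
    g=manip.move_straight(arc(t),o,velocity=.08,guard=30); s=manip.sense()
    print(round(t,2),g,s["time"],round(s["opening"]*92,1),s["wrist_force"].round(1),(s["ee_pos"]-arc(t)).round(4))
    if g: break
for n in("top","scene"):
    p,d=manip.read_camera(n); cv2.imwrite(f"pics/{n}3.png",p[:,:,::-1])
E
```

```text
1.75 False 8.5167 29.8 [ 2.4 -4.7  1.6] [ 0.001  -0.0001 -0.0001]
1.92 False 8.9 30.3 [ 1.9 -5.1  2. ] [ 0.0012 -0.0001 -0.0002]
2.09 False 9.2833 30.1 [ 2.9 -6.6  2.1] [ 0.0015  0.     -0.0003]
2.27 False 9.6667 29.4 [ 3.8 -5.9  1.9] [ 0.0018  0.     -0.0004]
2.44 False 10.05 29.6 [ 5.2 -5.7  2.5] [ 0.002   0.0001 -0.0006]
2.62 False 10.4333 29.7 [ 5.8 -5.8  3.4] [ 0.0021  0.0001 -0.0009]
2.79 False 10.8167 30.1 [ 6.4 -6.   3.2] [ 0.0022  0.0001 -0.0012]
2.97 False 11.2 29.6 [ 6.7 -5.5  0.9] [ 0.002   0.     -0.0014]
3.14 False 11.5833 29.6 [ 6.8 -6.2  0.4] [ 0.0019 -0.     -0.0015]
```

View pics/scene3.png

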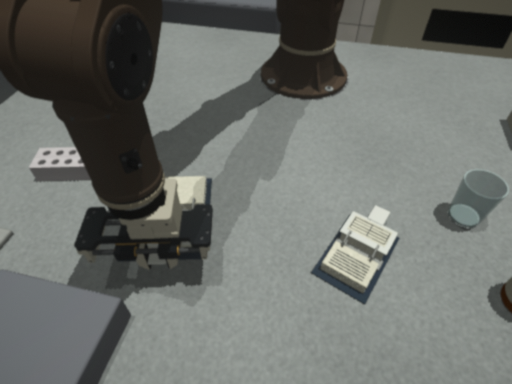

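The fingers are on the far side at about (155,260), still 29.6 mm apart. I'll release, lift straight up and back off.

```bash
python3 - <<'E'
from h import *
o=ori(-1)
manip.grip(.6); manip.sleep(.3)
q=manip.sense()["ee_pos"]
manip.move_straight(q+[0,0,.03],o,velocity=.04,guard=15)
manip.move_straight(q+[0,0,.2],o,velocity=.15)
manip.movej([1.08,.434,.025,1.573,-.012,1.134,-.075]); manip.sleep(.3)
s=manip.sense();print(s["time"],s["wrist_force"].round(1))
m=manip.camera_model("top");K,T=m["K"],np.array(m["pose"])
p,d=manip.read_camera("top")
cv2.imwrite("pics/top4.png",cv2.resize(p[80:240,90:400,::-1],None,fx=2.5,fy=2.5,interpolation=cv2.INTER_CUBIC))
p2,_=manip.read_camera("scene");cv2.imwrite("pics/scene4.png",p2[:,:,::-1])
for bx,by in[(.108,0),(.095,0),(.07,.04),(.07,-.04),(.03,0),(-.07,.04),(-.106,0)]:
    P=bp(bx,.028,by); C=np.linalg.inv(T)@np.r_[P,1]; uv=K@C[:3]; u,v=np.round(uv[:2]/uv[2]).astype(int)
    z=np.median(d[v-1:v+2,u-1:u+2]); print(bx,by,(u,v),(T[:3,:3]@(np.linalg.inv(K)@[u,v,1]*z)+T[:3,3]).round(4))
E
```

```text
17.3167 [-0.1 -0.7  0.3]
0.108 0 (np.int64(303), np.int64(109)) [ 0.6791 -0.1425  0.0293]
0.095 0 (np.int64(305), np.int64(115)) [ 0.6661 -0.1469  0.0285]
0.07 0.04 (np.int64(290), np.int64(130)) [ 0.6324 -0.1147  0.029 ]
0.07 -0.04 (np.int64(326), np.int64(121)) [ 0.6539 -0.1922  0.0276]
0.03 0 (np.int64(313), np.int64(144)) [ 0.603  -0.1642  0.0276]
-0.07 0.04 (np.int64(307), np.int64(193)) [ 0.4977 -0.1519  0.0245]
-0.106 0 (np.int64(330), np.int64(205)) [ 0.4753 -0.2051 -0.0006]
```

View pics/top4.png

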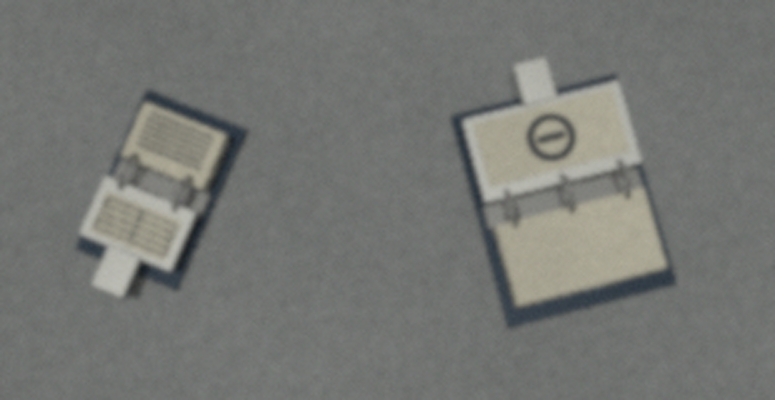

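View pics/scene4.png

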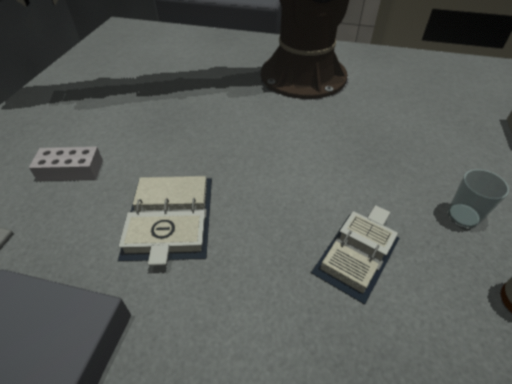

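The wide leaf lies flat on the far side with its back face (circle mark) up at about (163,229) in the scene view and its tab at (158,257). The narrow leaf is unchanged at about (370,232), and the arm is clear.

```bash
python3 -c "
from cell import manip
manip.finish_job()"
```

```text
the job is handed in; nothing more can be done
```

The wide binder's leaf is turned right over the rings and lies flat on the other side with its back face up. I handed the job in at about 17 s of the 42 s allowed, and the interface gives no verdict.

I gripped the tab across its 30 mm width with 15 N and moved it along the ring-axis arc with the fingers pointing down. I then released it and took the arm back to its start pose.

Last checks:
- **Wide leaf:** depth readings put the top of the leaf at 27.6 to 29.3 mm from the ring side out to the tab, against about 28 to 29 mm expected when flat. Both pictures show the back-face circle mark up.
- **Narrow leaf:** it looks unchanged in the pictures; I did not measure its angle.
- **Robot:** it was clear of everything, with wrist force under 1 N after release and under about 10 N whenever I read it during the turn.

Two things did not go cleanly:
- **Script error:** a print line failed after the first 10-degree arc step. The arm held still and the motion was continued without harm.
- **Tracking error:** the tool was up to about 2.5 mm off the planned arc near the end, probably from a small offset in my measured axis position. It did not affect the result.

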